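Snap the cap onto the blade-spray can and keep it pressed

TASK

Pick up the loose spray-can cap from the rubber mat and press it straight down onto the uncapped spray can until it clicks, then keep pressing after the click until the cap sits fully home on the can's shoulder. Finish while still holding the cap in the gripper and pushing it firmly down (about 10 N): do not let go. Leave the capped can, the jar lid, the comb guard and the brush alone.

Things in the scene. Friction and masses are not known exactly. Their poses are not given: they have to be found in the camera images.
- cap: The loose cap: white, round, hollow plastic, 50 mm outside diameter, 40 mm high, about 30 g, closed on top, open below. Starts upright, mouth down, on the mat (its top 8 mm above the bench). Origin: centre of its mouth rim (underside); z up through the closed top. Bore 41 mm wide, 36 mm deep, with an inward lip at the mouth (33 mm opening, 2.5 mm high).
- can: The uncapped spray can, fixed to the bench in a round black stand 80 mm wide and 22 mm high. Aluminium body 55 mm in diameter with a flat, hard shoulder 110 mm above the bench, and a grey stud on the shoulder. Origin: centre of the stand's underside, on the bench; z up.
- can_seat (a point): The centre of the uncapped can's flat shoulder, 110 mm above the bench: the cap's origin is here when the cap is fully home.
- can_nozzle (a point): Tip of the uncapped can's nozzle, on the can's axis, 31 mm above the shoulder. The stud is 27 mm in diameter for 15 mm above the shoulder, then narrows like a cone to the 10 mm wide nozzle, which guides the cap.
- can_nubs (a point): Point on the can's axis 7.6 mm above the shoulder, level with four sprung steel nubs round the stud that stick out to a 39 mm circle. The cap's lip meets them with its rim about 12 mm above the shoulder; the push rises to about 6 to 10 N, then drops (click) at 8 to 6 mm. Below that the nubs pull the cap down with up to 10 N until the rim lands on the rigid shoulder and the push rises again.
- capped_can: A second can of the same make that already wears its cap, fixed in the same kind of stand; 150 mm high overall. Leave alone. Origin: centre of the stand's underside.
- jar_lid: A flat white round jar lid, 68 mm in diameter and 17 mm high, lying loose on the mat. Leave alone. Origin: centre of its underside.
- comb_guard: A grey clipper comb guard, 42 x 40 x 18 mm, lying loose on the bench. Leave alone. Origin: centre of its underside.
- brush: A shaving brush standing upright on its 38 mm wide wooden foot, 100 mm high, loose on the bench. Leave alone. Origin: centre of its underside.
Things that resemble listed ones, but are neither listed nor needed, are in the scene too. Of the things like the cap, leave any that is turquoise; of the rest the larger one is meant. Leave any yellow look-alike of the can alone.

How it is judged (in metres and radians):
On the way, in this order (a step that is already met when the one before it is completed fails the run):
1. the cap is held in the gripper above the uncapped can's nozzle, not yet on it (contact force between the fingers and cap above 1 N and horizontal distance between cap and can_seat below 0.03 m and z of cap in the frame of can_seat above 0.018 m), for 0.1 s.
2. the cap has clicked over the nubs (z of cap in the frame of can_seat below 0.005 m and horizontal distance between cap and can_seat below 0.004 m), for 0.1 s.
At the end, for the whole second after the job is handed in: The cap is fully home on the uncapped can: its rim within 1.5 mm of the shoulder, centred within 4 mm, straight within 0.08 rad; the gripper is still on the cap (over 3 N between fingers and cap) and pushes it onto the can with more than 4 N, all through the last second (z of cap in the frame of can_seat below 0.0015 m and horizontal distance between cap and can_seat below 0.004 m and angle between the z axis of cap and the z axis of can, either way round below 0.08 rad and contact force between cap and can above 4 N and contact force between the fingers and cap above 3 N); the arm keeps its last pose, push and grip.
It fails at once if the capped can is touched hard (contact force between any of the arm, the fingers, cap and capped_can above 3 N).
It fails at once if the jar lid is moved more than 20 mm (distance of jar_lid from where it was at the start of the episode above 0.02 m).
It fails at once if the comb guard is moved more than 20 mm (distance of comb_guard from where it was at the start of the episode above 0.02 m).
It fails at once if the brush is moved more than 20 mm or knocked over (distance of brush from where it was at the start of the episode above 0.02 m or angle between brush's own z axis and vertical above 0.5 rad).
It also fails if it takes over 45 s, if anything falls off the work surface, if the arm or the gripper's body presses on something with over 40 N, if the wrist force passes 120 N, or if a joint passes its speed limit or range.

ROBOT

A 6-joint arm with a two-finger parallel gripper is mounted at the origin on the work surface. World frame = base frame: x ahead of the robot, y to its left, z up, the work surface at z = 0. Lengths are in m, angles in degrees, forces in N, time in s.
With the tool pointing down it reaches from about 0.3 to 0.75 m from the base axis. Payload 8.5 kg.
Tool frame: the origin (TCP) lies on the centre line of the jaws, within the pads' length; the fingertips stand env.tcp_to_tips ahead of it and the grasp point (between the pads) lies 8 mm behind it (env.tcp_to_tips is the distance from the TCP to the fingertips, in m); z points along the fingers, y is the direction in which the jaws open and shut (so a half turn about z gives the same grasp; the last joint's range is limited). The gripper opens to 85 mm and grips with 20 to 120 N. Pads are 22 mm wide; open, the fingers measure 114 mm over their backs; the gripper's body (76 mm by 85 mm) begins 54 mm behind the grasp point. The pads swing forward as they close: fully open they stand 13 mm farther back than shut.
Start: joints at [-87.68, 21.807, 74.336, -0, 83.858, -12.336], TCP at [0.139, -0.532, 0.242] pointing down, gripper open.
Joint ranges: [-178.18, 178.18], [-50.72, 133.34], [12.68, 142.11], [-81.47, 261.47], [9.98, 163.14], [-165.26, 165.26]. Speed limits (degrees/s): [136.94, 136.94, 180, 180, 180, 180].

INTERFACE

Orientations are given as a 3x3 rotation matrix whose columns are the frame's x, y, z axes.
In Python, from rig import env gives the robot as it stands. The module is installed in compiled form; this text tells all that it offers.
- The arm moves only by the tool carry_out, never from a script. Its argument "rows" is a list of rows, each an object of numbers: "tx", "ty", "tz": the shift along the tool's x, y, z in cm; "yaw": the turn about the tool's z in rad. In form: [{"tx": .., "ty": .., "tz": .., "yaw": ..}, ...]. A call has 1 to 12 rows; each row shifts and turns the pose as measured when the row begins, along the tool's axes as they then stand; what a row does not reach is not made up. A row lasts 1/10 s, in which the tool goes at most 50 mm and 8.59 degrees, less where a joint would pass 70% of its speed; a pose out of reach is approached as far as the arm can. A call is refused whole if a number of a shift passes 5 or a number of a turn 0.15, either way. A call with a gripper value outside its range is refused whole. "jaw" is the closure, from -1 (fully open) to 1 (shut), set as the call begins (left out, the last holds). The fingers move at their own pace and stop on an object; "squeeze" is the grip in N (left out, the last holds). Time passes only in rows, so rows that do not move let the fingers close. It gives the time, the measured TCP pose, the force and the opening at its end, in the units of the state.
- env.observe(): the state, without advancing time (a new reading comes with each control period).
- env.get_image(name): name is "side" or "top" or "wrist"; returns the picture (480x640x3 uint8, red, green, blue); there is no depth.
- env.camera_params(name): a dict with "vertical_fov" (degrees; the focal length in pixels is half the picture's height over the tangent of half this angle, whatever the lens; pixels are square), "cx", "cy" (the principal point, pixels), "view" (4x4, takes a point from world to camera coordinates). Camera axes: x right, y up, looking along -z (the intrinsics and any distortion apply to the point x, -y, -z); pixel columns grow to the right and rows downward; lengths in m; the calibration is good to about 2 mm. A picture is of the moment at which its call begins: read the wrist's pose just before it. camera_params takes no time and is no camera call; for the wrist camera it gives the pose at the moment of the call.
- env.close_job(): hands the job in, once; it reports no verdict.
The state is a dict: "time_s": time; "q": joint angles; "qvel": joint speeds; "joint_efforts": joint torques, N m; "position": TCP position; "tool_rot": TCP orientation; "ft_force": force on the tool from outside, world axes, zero at the start; "wrist_torque": the same for the moment, N m; "grip_width": finger opening in m.
Only numpy, scipy, OpenCV 4.12 (cv2) and the standard library are available. Lean on these libraries where they do the work, as an engineer would, in place of code of your own. Each camera call takes 0.05 s, during which the arm holds its last target. There are 200 camera calls.

## Working session

There is one attempt and no reset: what is moved stays moved. The work goes in short steps, Python scripts to look and compute and a tool call to move; the robot and the scene stay as the last step left them, time stands still between calls to the robot, and variables do not carry over. Pictures are saved under pics/ and viewed, about 8 in all and at most 12, crops included, and the job is handed in when it is done.

Besides the shell and the picture viewer there is one more tool, called after "Call:" as name(argument=value, ...) on one line, values as JSON. carry_out: Moves the arm, as the interface text tells. Its arguments: {"type":"object","properties":{"rows":{"type":"array","items":{"type":"object","properties":{"tx":{"type":"number"},"ty":{"type":"number"},"tz":{"type":"number"},"yaw":{"type":"number"}}}},"jaw":{"type":"number"},"squeeze":{"type":"number"}},"required":["rows"]}

```bash
mkdir -p pics; cat > h.py <<'E'
import numpy as np, cv2
from rig import env
def snap(name,fn):
    p=env.camera_params(name); im=env.get_image(name)
    cv2.imwrite('pics/'+fn,im[:,:,::-1]); return im,p
def ray(p,u,v):
    f=240/np.tan(np.radians(p['vertical_fov'])/2)
    V=np.array(p['view']); R=V[:3,:3]; t=V[:3,3]
    d=R.T@np.array([(u-p['cx'])/f,-(v-p['cy'])/f,-1]); return -R.T@t,d
def at_z(p,u,v,z):
    o,d=ray(p,u,v); return o+d*(z-o[2])/d[2]
def proj(p,X):
    f=240/np.tan(np.radians(p['vertical_fov'])/2)
    V=np.array(p['view']); c=V[:3,:3]@X+V[:3,3]
    return p['cx']+f*c[0]/-c[2], p['cy']-f*c[1]/-c[2]
E
python3 - <<'E'
from h import *
for n in ['top','side']:
    im,p=snap(n,n+'0.png'); print(n,p)
print(env.observe(), env.tcp_to_tips)
E
```

```text
top {'vertical_fov': 50.42447235116745, 'cx': 324.0583134944244, 'cy': 239.61264989442674, 'view': array([[ 0.02108082, -0.99977717, -0.00109642,  0.01518927],
       [ 0.99797752,  0.02097707,  0.06000695, -0.51191266],
       [-0.05997058, -0.0023592 ,  0.99819736, -1.07771811],
       [ 0.        ,  0.        ,  0.        ,  1.        ]])}
side {'vertical_fov': 44.80399114714258, 'cx': 313.3162421889943, 'cy': 242.57235837542956, 'view': array([[ 0.97752076, -0.21077952, -0.00501646, -0.51170872],
       [ 0.13778387,  0.62062168,  0.77190954, -0.15446996],
       [-0.15958939, -0.75524878,  0.63571259, -1.04314124],
       [ 0.        ,  0.        ,  0.        ,  1.        ]])}
{'time_s': 0.1, 'q': array([-8.76805379e+01,  2.18357319e+01,  7.43769951e+01, -2.46998889e-03,
        8.38574760e+01, -1.23368993e+01]), 'qvel': array([-0.0391982 , -0.19405413, -0.14799403,  0.02020284,  0.06971842,
        0.01809814]), 'joint_efforts': array([ 3.00119042e-03, -4.49224126e+01, -2.31658852e+01, -1.89528364e-04,
        3.67286702e-03,  4.04147073e-06]), 'position': array([ 0.13912878, -0.5318687 ,  0.24180672]), 'tool_rot': array([[ 9.67459580e-01,  2.53025596e-01, -9.24151106e-05],
       [ 2.53025517e-01, -9.67458833e-01,  1.22253511e-03],
       [ 2.19924861e-04, -1.20613669e-03, -9.99999248e-01]]), 'ft_force': array([ 1.18623378, -0.13386797, -0.19675239]), 'wrist_torque': array([-0.01602472, -0.03260375,  0.02110327]), 'grip_width': 0.08544738115449611} 0.011
```

View pics/top0.png

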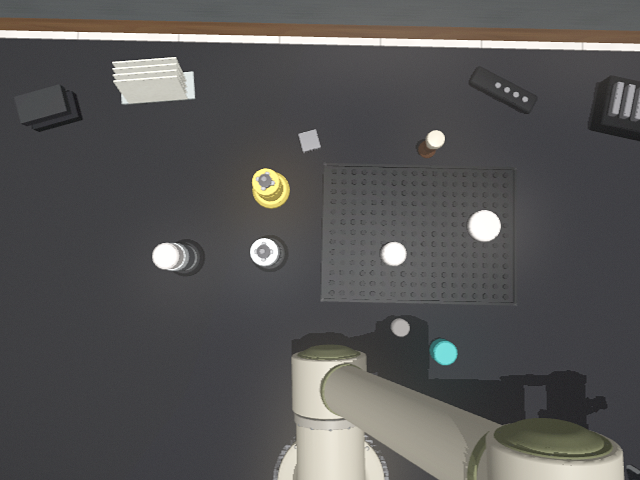

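View pics/side0.png

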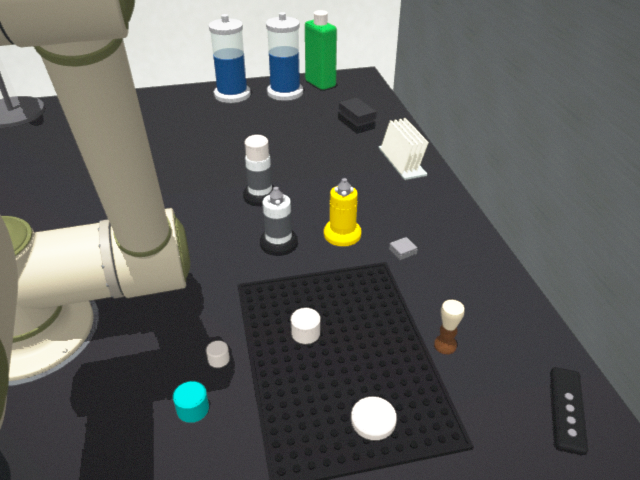

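The top view shows the white cap on the mat at (394,254), the jar lid at (485,226) and the uncapped can at (265,251). The capped can is at about (168,256). In the side view the cap is at (306,325) and the can's nozzle at (277,192).

```bash
python3 - <<'E'
from h import *
pt,ps=env.camera_params('top'),env.camera_params('side')
T=cv2.imread('pics/top0.png'); S=cv2.imread('pics/side0.png')
m=(T.min(2)>150).astype(np.uint8)
n,l,st,c=cv2.connectedComponentsWithStats(m)
for i in range(1,n):
    if 100<st[i,4]<3000: print(st[i],c[i])
uv=c[l[254,394]]
print('cap top z.048',at_z(pt,*uv,.048), 'rim-ish z.03',at_z(pt,*uv,.03))
# tip triangulation
def tri(a,b):
    o1,d1=ray(pt,*a);o2,d2=ray(ps,*b);s=np.linalg.lstsq(np.c_[d1,-d2],o2-o1,rcond=None)[0]
    return o1+d1*s[0],o2+d2*s[1]
print('cap tri',tri(uv,(306,318)))
print('can shoulder', at_z(pt,265,252,.110),'nozzle tip side z.141',at_z(ps,276.5,189,.141),at_z(ps,277.5,202,.110))
print('cap side',at_z(ps,306,318,.048))
print('lid',at_z(pt,485,226,.025),'capped',at_z(pt,168,256,.15),'brush',at_z(pt,436,139,.1),'small',at_z(pt,400,327,.03),'yellow',at_z(pt,265,181,.14))
big=cv2.resize(T[215:290,225:300],(600,600),interpolation=cv2.INTER_CUBIC)
big2=cv2.resize(S[170:260,235:325],(600,600),interpolation=cv2.INTER_CUBIC)
cv2.imwrite('pics/c1.png',cv2.resize(np.hstack([big,big2]),(800,400)))
E
```

```text
[613  82  11  32 152] [617.76973684  97.86184211]
[624  84  11  32 157] [629.15923567  99.78980892]
[299 130  22  22 326] [309.11042945 139.99693252]
[427 130  18  17 240] [435.6    138.2375]
[253 169  25  26 259] [265.59459459 182.22007722]
[468 210  33  32 794] [484.19143577 225.31486146]
[250 238  28  28 492] [263.8800813  251.77439024]
[152 243  36  28 698] [168.13180516 256.08022923]
[382 242  25  24 472] [393.65677966 253.43220339]
[393 320  16  16 208] [400.375      327.58173077]
[ 294  359   63   60 1866] [311.88049303 387.53429796]
[277 444  20  36 447] [288.06040268 464.32662192]
[ 505  453  119   27 2377] [562.86621792 469.19478334]
cap top z.048 [ 0.4838139  -0.11921957  0.048     ] rim-ish z.03 [ 0.48445818 -0.12164451  0.03      ]
cap tri (array([ 0.48403682, -0.12005862,  0.04177185]), array([ 0.48488276, -0.12017095,  0.04181726]))
can shoulder [0.47910144 0.14070893 0.11      ] nozzle tip side z.141 [0.48003885 0.13476527 0.141     ] [0.48060993 0.13468967 0.11      ]
cap side [ 0.48379476 -0.12586492  0.048     ]
lid [ 0.5471157  -0.31588875  0.025     ] capped [0.46643136 0.31782602 0.15      ] brush [ 0.71278609 -0.19397462  0.1       ] small [ 0.33068497 -0.13690672  0.03      ] yellow [0.6139197  0.14098549 0.14      ]
```

View pics/c1.png

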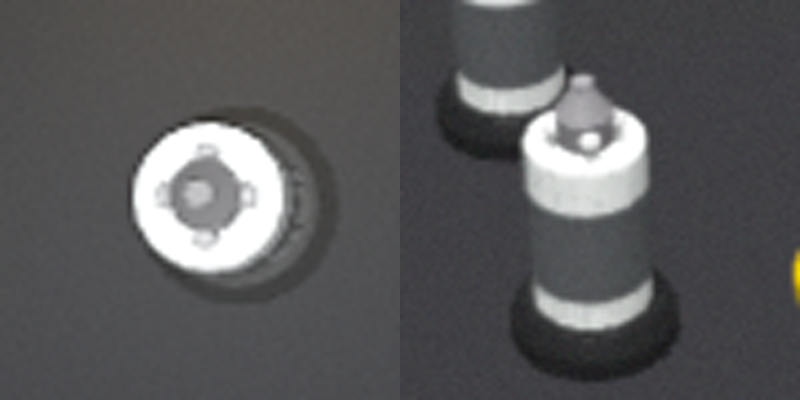

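The crop shows the can's stud and nubs centred in the shoulder, about (264,252) in the top view. The two cameras disagree by about 6 mm in y, so I'll refine with the wrist camera. Next I move above the cap.

Call:
carry_out(rows=[{"tx": 2, "ty": -1.4}, {"tx": 4, "ty": -2.8}, {"tx": 4, "ty": -2.8}, {"tx": 4, "ty": -2.8}, {"tx": 4, "ty": -2.8}, {"tx": 4, "ty": -2.8}, {"tx": 4, "ty": -2.8}, {"tx": 4, "ty": -2.8}, {"tx": 4, "ty": -2.8}, {"tx": 4, "ty": -2.8}, {"tx": 4, "ty": -2.8}, {"tx": 2, "ty": -1.4}], jaw=-1)

```text
validation failed for argument at $.ro...
```

```bash
python3 - <<'E'
from h import *
im,p=snap('wrist','w0.png'); o=env.observe()
print(o['time_s'],o['position'],o['tool_rot'],o['ft_force']); print(p)
print('cap guess px',[proj(p,np.array([.484,y,.048])) for y in(-.119,-.126)])
E
```

```text
0.15 [ 0.13915757 -0.53190727  0.2418372 ] [[ 9.67465989e-01  2.53001103e-01 -3.82408577e-05]
 [ 2.53000993e-01 -9.67465402e-01  1.09237640e-03]
 [ 2.39375727e-04 -1.06651199e-03 -9.99999403e-01]] [0.13411151 0.03501872 0.08828213]
{'vertical_fov': 71.10223683363432, 'cx': 321.29135771912576, 'cy': 239.23584344573112, 'view': array([[ 0.25262701, -0.96756306, -0.00114701, -0.54955718],
       [ 0.91525048,  0.23935258, -0.32407853,  0.04249575],
       [ 0.31384095,  0.08082119,  0.94602949, -0.38117419],
       [ 0.        ,  0.        ,  0.        ,  1.        ]])}
cap guess px [(np.float64(-220.6021635876246), np.float64(-526.9779746221807)), (np.float64(-207.3006142591268), np.float64(-521.8444197728691))]
```

View pics/w0.png

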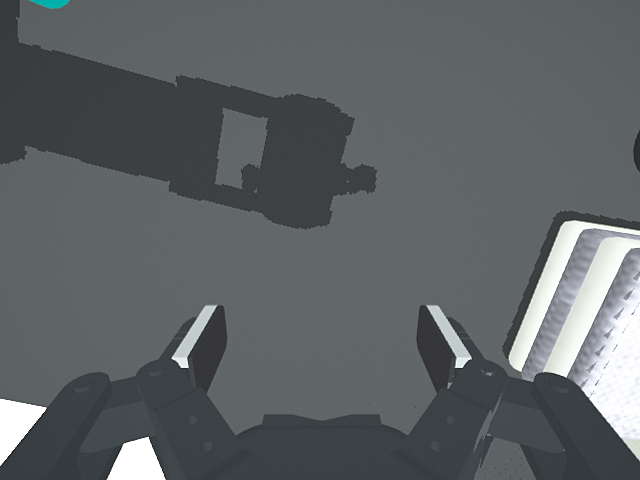

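The move was refused and the arm did not move: the wrist view still shows bare bench between the pads. I'll retry with all four fields in each row.

Call:
carry_out(rows=[{"tx": 2, "ty": -1.4, "tz": 0, "yaw": 0}, {"tx": 4, "ty": -2.8, "tz": 0, "yaw": 0}, {"tx": 4, "ty": -2.8, "tz": 0, "yaw": 0}, {"tx": 4, "ty": -2.8, "tz": 0, "yaw": 0}, {"tx": 4, "ty": -2.8, "tz": 0, "yaw": 0}, {"tx": 4, "ty": -2.8, "tz": 0, "yaw": 0}, {"tx": 4, "ty": -2.8, "tz": 0, "yaw": 0}, {"tx": 4, "ty": -2.8, "tz": 0, "yaw": 0}, {"tx": 4, "ty": -2.8, "tz": 0, "yaw": 0}, {"tx": 4, "ty": -2.8, "tz": 0, "yaw": 0}, {"tx": 4, "ty": -2.8, "tz": 0, "yaw": 0}, {"tx": 2, "ty": -1.4, "tz": 0, "yaw": 0}], jaw=-1)

```text
time_s: 1.35
position: [0.494, -0.1128, 0.2401]
tool_rot: [[0.969, 0.245, -0.001], [0.245, -0.969, 0.004], [0.0, -0.004, -1.0]]
ft_force: [1.2, -0.9, 0.2]
grip_width: 0.0856
```

```bash
cat >> h.py <<'E'
def fitcap(p,im,ztop,guess,rad=.025,thr=170):
    m=(im.min(2)>thr).astype(np.uint8)
    n,l,st,c=cv2.connectedComponentsWithStats(m)
    u,v=proj(p,guess); i=min([k for k in range(1,n) if st[k,4]>300],key=lambda k:np.hypot(*(c[k]-[u,v])))
    return i,st[i],c[i],at_z(p,*c[i],ztop),(l==i)
E
python3 - <<'E'
from h import *
im,p=snap('wrist','w1.png'); o=env.observe()
print(o['time_s'],o['position'],o['tool_rot'])
print(fitcap(p,im,.048,np.array([.484,-.12,.048]))[:4])
E
```

```text
1.4 [ 0.4951286  -0.1112681   0.23998573] [[ 9.69136539e-01  2.46524292e-01 -3.76040494e-04]
 [ 2.46522888e-01 -9.69123115e-01  5.18200637e-03]
 [ 9.13060918e-04 -5.11477431e-03 -9.99986503e-01]]
(4, array([ 304,  193,   49,   55, 2122], dtype=int32), array([327.79406221, 220.25212064]), array([ 0.4877503 , -0.12029734,  0.048     ]))
```

View pics/w1.png

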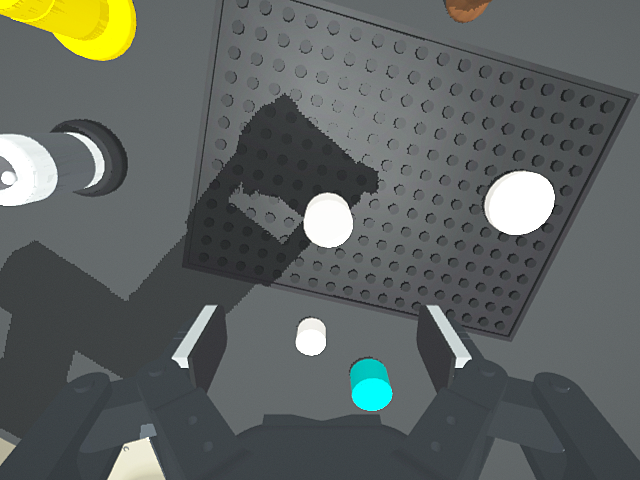

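The wrist view shows the cap top at about (328,217), the jar lid at (520,202) and a smaller white cap at (311,337), which is the wrong one. I'll correct xy and go half way down.

Call:
carry_out(rows=[{"tx": -0.6, "ty": 0.3, "tz": 2.0, "yaw": 0}, {"tx": -0.6, "ty": 0.3, "tz": 3.0, "yaw": 0}, {"tx": 0, "ty": 0, "tz": 3.0, "yaw": 0}, {"tx": 0, "ty": 0, "tz": 2.0, "yaw": 0}, {"tx": 0, "ty": 0, "tz": 0, "yaw": 0}])

```text
time_s: 1.9
position: [0.4857, -0.1176, 0.1365]
tool_rot: [[0.968, 0.252, 0.0], [0.252, -0.968, 0.005], [0.002, -0.005, -1.0]]
ft_force: [-0.2, 0.5, 0.2]
grip_width: 0.0854
```

```bash
python3 - <<'E'
from h import *
im,p=snap('wrist','w2.png'); o=env.observe()
print(o['time_s'],o['position'],o['tool_rot'],o['ft_force'])
print(fitcap(p,im,.048,np.array([.484,-.12,.048]))[:4])
for x in [(.484,-.12),(.488,-.12)]: print([proj(p,np.array([x[0],x[1],z])) for z in(.048,.008)])
E
```

```text
1.95 [ 0.48632666 -0.11791509  0.13781584] [[ 0.96782704  0.25160585  0.00230695]
 [ 0.25159624 -0.96782485  0.00379256]
 [ 0.00318696 -0.00309012 -0.99999015]] [ 0.50082029 -0.19587425  0.90783152]
(3, array([ 292,  207,   70,   78, 4255], dtype=int32), array([326.06886016, 245.87074031]), array([ 0.48913484, -0.11982948,  0.048     ]))
[(np.float64(324.43672487079147), np.float64(252.56749808892394)), (np.float64(324.22148659104306), np.float64(234.9018272887372))]
[(np.float64(325.88976529271486), np.float64(247.4037907198934)), (np.float64(325.47192625567396), np.float64(230.37337419760746))]
```

View pics/w2.png

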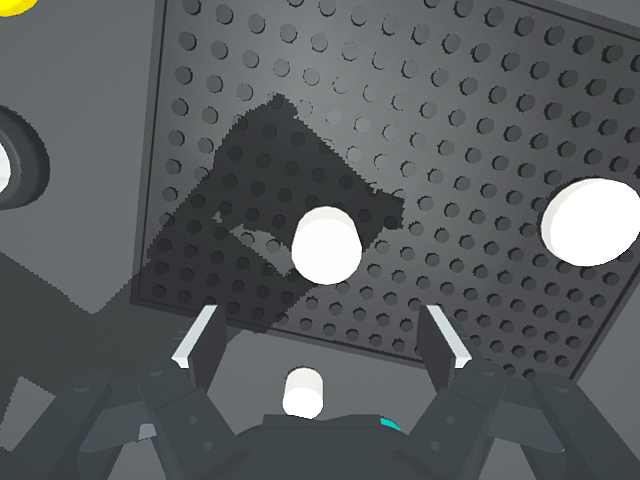

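The top of the cap is centred at about (327,251), which puts the cap at (0.485, -0.120). Descending to the grasp height.

Call:
carry_out(rows=[{"tx": -0.2, "ty": 0.2, "tz": 2.0, "yaw": 0}, {"tx": 0, "ty": 0, "tz": 3.0, "yaw": 0}, {"tx": 0, "ty": 0, "tz": 3.0, "yaw": 0}, {"tx": 0, "ty": 0, "tz": 2.0, "yaw": 0}, {"tx": 0, "ty": 0, "tz": 0.7, "yaw": 0}, {"tx": 0, "ty": 0, "tz": 0, "yaw": 0}])

```text
time_s: 2.55
position: [0.4907, -0.1232, 0.0355]
tool_rot: [[0.968, 0.252, 0.016], [0.252, -0.968, -0.003], [0.015, 0.007, -1.0]]
ft_force: [-0.1, 0.7, 0.7]
grip_width: 0.0851
```

Call:
carry_out(rows=[{"tx": -0.2, "ty": 0, "tz": 0.5, "yaw": 0}, {"tx": -0.2, "ty": 0, "tz": 0.4, "yaw": 0}, {"tx": 0, "ty": 0, "tz": 0, "yaw": 0}, {"tx": 0, "ty": 0, "tz": 0, "yaw": 0}])

```text
time_s: 2.95
position: [0.4885, -0.1253, 0.0293]
tool_rot: [[0.968, 0.252, 0.022], [0.252, -0.968, -0.007], [0.02, 0.012, -1.0]]
ft_force: [-0.1, 0.1, -0.2]
grip_width: 0.0853
```

Call:
carry_out(rows=[{"tx": -0.2, "ty": -0.5, "tz": 0.2, "yaw": 0}, {"tx": 0, "ty": 0, "tz": 0, "yaw": 0}])

```text
time_s: 3.15
position: [0.4853, -0.1207, 0.0276]
tool_rot: [[0.968, 0.251, 0.023], [0.252, -0.968, -0.007], [0.02, 0.012, -1.0]]
ft_force: [-0.7, 0.1, 0.9]
grip_width: 0.0855
```

Call:
carry_out(rows=[{"tx": 0, "ty": 0, "tz": 0, "yaw": 0}, {"tx": 0, "ty": 0, "tz": 0, "yaw": 0}])

```text
time_s: 3.35
position: [0.4853, -0.1205, 0.0278]
tool_rot: [[0.968, 0.252, 0.023], [0.252, -0.968, -0.007], [0.02, 0.013, -1.0]]
ft_force: [0.0, 0.3, 0.4]
grip_width: 0.085
```

Call:
carry_out(rows=[{"tx": 0, "ty": 0, "tz": 0, "yaw": 0}, {"tx": 0, "ty": 0, "tz": 0, "yaw": 0}, {"tx": 0, "ty": 0, "tz": 0, "yaw": 0}, {"tx": 0, "ty": 0, "tz": 0, "yaw": 0}, {"tx": 0, "ty": 0, "tz": 0, "yaw": 0}, {"tx": 0, "ty": 0, "tz": 0, "yaw": 0}], jaw=1, squeeze=50)

```text
time_s: 3.95
position: [0.4855, -0.1207, 0.0282]
tool_rot: [[0.967, 0.252, 0.023], [0.252, -0.968, -0.007], [0.021, 0.013, -1.0]]
ft_force: [1.0, -0.2, -0.5]
grip_width: 0.049
```

The fingers stopped at 49 mm, so the cap is gripped. Lifting.

Call:
carry_out(rows=[{"tx": 0, "ty": 0, "tz": -2.0, "yaw": 0}, {"tx": 0, "ty": 0, "tz": -3.0, "yaw": 0}, {"tx": 0, "ty": 0, "tz": -3.0, "yaw": 0}, {"tx": 0, "ty": 0, "tz": -3.0, "yaw": 0}, {"tx": 0, "ty": 0, "tz": -3.0, "yaw": 0}, {"tx": 0, "ty": 0, "tz": -3.0, "yaw": 0}, {"tx": 0, "ty": 0, "tz": -1.0, "yaw": 0}, {"tx": 0, "ty": 0, "tz": 0, "yaw": 0}])

```text
time_s: 4.75
position: [0.4804, -0.1191, 0.2131]
tool_rot: [[0.968, 0.252, 0.019], [0.252, -0.968, -0.005], [0.017, 0.01, -1.0]]
ft_force: [0.2, -0.6, -0.8]
grip_width: 0.0485
```

Call:
carry_out(rows=[{"tx": 0.5, "ty": -2.1, "tz": 0, "yaw": 0}, {"tx": 1.1, "ty": -4.2, "tz": 0, "yaw": 0}, {"tx": 1.1, "ty": -4.2, "tz": 0, "yaw": 0}, {"tx": 1.1, "ty": -4.2, "tz": 0, "yaw": 0}, {"tx": 1.1, "ty": -4.2, "tz": 0, "yaw": 0}, {"tx": 1.1, "ty": -4.2, "tz": 0, "yaw": 0}, {"tx": 0.5, "ty": -1.8, "tz": 0, "yaw": 0}, {"tx": 0, "ty": 0, "tz": 0, "yaw": 0}])

```text
time_s: 5.55
position: [0.4773, 0.147, 0.1982]
tool_rot: [[0.969, 0.248, -0.001], [0.248, -0.969, -0.003], [-0.002, 0.003, -1.0]]
ft_force: [1.2, -0.1, -0.4]
grip_width: 0.0494
```

```bash
python3 - <<'E'
from h import *
a,p=snap('wrist','w3.png'); o=env.observe()
b,ps=snap('side','s3.png')
print(o['time_s'],o['position'],o['tool_rot'].round(4).tolist())
R=o['tool_rot'];P=o['position']
print('rim pred',[proj(q,P+R@[0,0,.020]) for q in(p,ps)])
for y in(.135,.138,.141): print([proj(q,np.array([.480,y,z])) for q in(p,ps) for z in(.11,.141)])
cv2.imwrite('pics/c3.png',np.hstack([cv2.resize(a[180:480,100:500],(400,300)),cv2.resize(b[100:250,180:380],(400,300))])[:,:,::-1])
E
```

```text
5.6 [0.47725912 0.14597571 0.19810844] [[0.969, 0.2469, -0.0014], [0.2469, -0.969, -0.0033], [-0.0022, 0.0028, -1.0]]
rim pred [(np.float64(323.0295225102049), np.float64(297.35652026834333)), (np.float64(273.23049538120154), np.float64(169.90417567453412))]
[(np.float64(338.3447549768889), np.float64(249.76791417908)), (np.float64(340.91360209293885), np.float64(267.73699804355675)), (np.float64(277.1698036059376), np.float64(201.94995114760167)), (np.float64(276.46058488221087), np.float64(188.93592635103104))]
[(np.float64(334.2096509867439), np.float64(248.78081611938933)), (np.float64(336.1925742783887), np.float64(266.6310819557206)), (np.float64(276.92174867369556), np.float64(201.09037414990607)), (np.float64(276.2096370329964), np.float64(188.08741023015511))]
[(np.float64(330.06575830968785), np.float64(247.7916200965476)), (np.float64(331.460081399692), np.float64(265.5224801393978)), (np.float64(276.6746658537364), np.float64(200.23416578249748)), (np.float64(275.95968968491934), np.float64(187.24227704858995))]
```

View pics/c3.png

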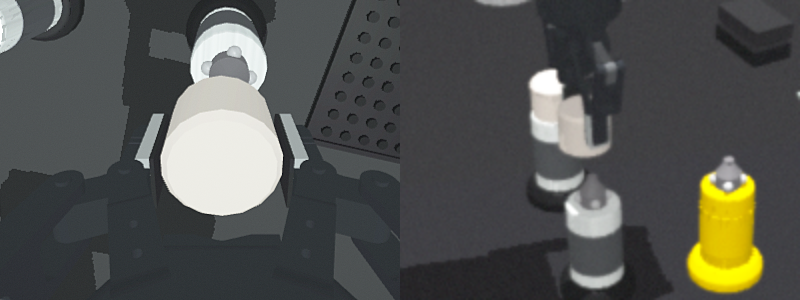

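The crop shows the cap held upright. In wrist pixels its rim is near (321,256), and the can's shoulder and nubs are centred at about (329,251), which puts the can at (0.4805, 0.1415) and agrees with the corrected top view. Next I centre the cap and begin the descent.

Call:
carry_out(rows=[{"tx": 0.2, "ty": 0.5, "tz": 0, "yaw": 0}, {"tx": 0, "ty": 0, "tz": 1.0, "yaw": 0}, {"tx": 0, "ty": 0, "tz": 1.0, "yaw": 0}, {"tx": 0, "ty": 0, "tz": 1.0, "yaw": 0}, {"tx": 0, "ty": 0, "tz": 0.5, "yaw": 0}, {"tx": 0, "ty": 0, "tz": 0, "yaw": 0}])

```text
time_s: 6.25
position: [0.4808, 0.1356, 0.1585]
tool_rot: [[0.971, 0.239, -0.004], [0.239, -0.971, -0.004], [-0.005, 0.003, -1.0]]
ft_force: [-1.8, -0.2, -0.5]
grip_width: 0.0493
```

Call:
carry_out(rows=[{"tx": 0.1, "ty": -0.5, "tz": 0, "yaw": 0}, {"tx": 0, "ty": 0, "tz": 0, "yaw": 0}, {"tx": 0, "ty": 0, "tz": 0, "yaw": 0}])

```text
time_s: 6.55
position: [0.4809, 0.1413, 0.1589]
tool_rot: [[0.971, 0.239, -0.003], [0.239, -0.971, -0.004], [-0.004, 0.003, -1.0]]
ft_force: [0.2, -0.9, 0.1]
grip_width: 0.049
```

```bash
python3 - <<'E'
from h import *
o=env.observe(); print(o['position'],o['tool_rot'].round(4).tolist(),o['ft_force'])
a,p=snap('wrist','w4.png'); b,pt=snap('top','t4.png'); c,ps=snap('side','s4.png')
f=lambda i:cv2.resize(i,(400,300),interpolation=cv2.INTER_CUBIC)
cv2.imwrite('pics/c4.png',np.vstack([np.hstack([f(a[180:480,120:520]),f(c[130:250,200:360])]),np.hstack([f(b[200:290,205:325]),f(b[200:290,205:325])*0])])[:,:,::-1])
E
```

```text
[0.48088073 0.14127106 0.15885122] [[0.9709, 0.2393, -0.0033], [0.2393, -0.9709, -0.0042], [-0.0042, 0.0032, -1.0]] [ 0.18998521 -0.8763491   0.13756751]
```

View pics/c4.png

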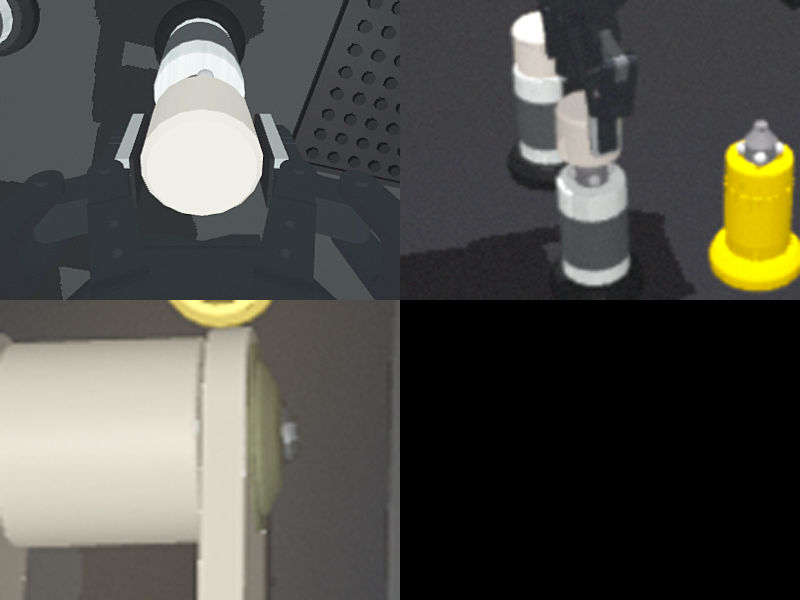

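In the crop the wrist view shows the cap centred over the shoulder laterally, and the side view shows the rim just over the nozzle. It is perhaps 1 mm short in x, which I'll add. Going down to the nubs.

Call:
carry_out(rows=[{"tx": 0.1, "ty": 0, "tz": 0.4, "yaw": 0}, {"tx": 0, "ty": 0, "tz": 0.4, "yaw": 0}, {"tx": 0, "ty": 0, "tz": 0.4, "yaw": 0}, {"tx": 0, "ty": 0, "tz": 0, "yaw": 0}])

```text
time_s: 7.1
position: [0.4818, 0.1413, 0.1458]
tool_rot: [[0.971, 0.239, -0.003], [0.239, -0.971, -0.004], [-0.004, 0.003, -1.0]]
ft_force: [-0.2, 0.1, -0.5]
grip_width: 0.0487
```

Call:
carry_out(rows=[{"tx": 0, "ty": 0, "tz": 0.2, "yaw": 0}, {"tx": 0, "ty": 0, "tz": 0.2, "yaw": 0}, {"tx": 0, "ty": 0, "tz": 0.1, "yaw": 0}])

```text
time_s: 7.4
position: [0.4825, 0.1415, 0.1414]
tool_rot: [[0.971, 0.239, -0.001], [0.239, -0.971, -0.003], [-0.002, 0.003, -1.0]]
ft_force: [-1.8, 0.6, 10.7]
grip_width: 0.0488
```

Call:
carry_out(rows=[{"tx": 0, "ty": 0, "tz": 0.2, "yaw": 0}, {"tx": 0, "ty": 0, "tz": 0.2, "yaw": 0}])

```text
time_s: 7.6
position: [0.4838, 0.142, 0.1402]
tool_rot: [[0.971, 0.239, 0.004], [0.239, -0.971, -0.002], [0.004, 0.003, -1.0]]
ft_force: [-3.5, 0.6, 14.4]
grip_width: 0.049
```

Call:
carry_out(rows=[{"tx": -0.2, "ty": 0, "tz": 0.2, "yaw": 0}, {"tx": -0.1, "ty": 0, "tz": 0.2, "yaw": 0}])

```text
time_s: 7.8
position: [0.4824, 0.1418, 0.1388]
tool_rot: [[0.971, 0.239, 0.011], [0.239, -0.971, -0.001], [0.01, 0.003, -1.0]]
ft_force: [-0.9, 2.1, 7.7]
grip_width: 0.049
```

Call:
carry_out(rows=[{"tx": -0.1, "ty": 0, "tz": 0.2, "yaw": 0}, {"tx": 0, "ty": 0, "tz": 0.2, "yaw": 0}])

```text
time_s: 8.0
position: [0.482, 0.1421, 0.1361]
tool_rot: [[0.971, 0.239, 0.014], [0.239, -0.971, 0.0], [0.014, 0.003, -1.0]]
ft_force: [-1.0, 0.7, 1.7]
grip_width: 0.0489
```

The push has dropped to 1.7 N about 6 mm above home, which is the click. Continuing to the shoulder.

Call:
carry_out(rows=[{"tx": 0, "ty": 0, "tz": 0.2, "yaw": 0}, {"tx": 0, "ty": 0, "tz": 0.2, "yaw": 0}, {"tx": 0, "ty": 0, "tz": 0.1, "yaw": 0}])

```text
time_s: 8.3
position: [0.4814, 0.1422, 0.1302]
tool_rot: [[0.971, 0.239, 0.012], [0.239, -0.971, 0.0], [0.012, 0.003, -1.0]]
ft_force: [-5.7, 0.2, 16.9]
grip_width: 0.0492
```

Call:
carry_out(rows=[{"tx": 0, "ty": 0, "tz": 0.1, "yaw": 0}])

```text
time_s: 8.4
position: [0.4814, 0.1422, 0.1302]
tool_rot: [[0.971, 0.239, 0.013], [0.239, -0.971, 0.0], [0.012, 0.003, -1.0]]
ft_force: [-8.0, 0.5, 20.4]
grip_width: 0.049
```

Call:
carry_out(rows=[{"tx": 0, "ty": 0, "tz": 0.1, "yaw": 0}])

```text
time_s: 8.5
position: [0.4814, 0.1422, 0.1302]
tool_rot: [[0.971, 0.239, 0.013], [0.239, -0.971, -0.0], [0.013, 0.003, -1.0]]
ft_force: [-6.1, -0.0, 13.1]
grip_width: 0.0491
```

The height is stuck at 0.1302, which is the rigid stop. I'll trim the sideways load, keep the push and see whether it holds.

Call:
carry_out(rows=[{"tx": -0.05, "ty": 0, "tz": 0.1, "yaw": 0}])

```text
time_s: 8.6
position: [0.4813, 0.1421, 0.1303]
tool_rot: [[0.971, 0.239, 0.015], [0.239, -0.971, -0.0], [0.015, 0.004, -1.0]]
ft_force: [-1.5, 1.1, 9.0]
grip_width: 0.0491
```

```bash
python3 - <<'E'
from h import *
for i in range(12):
    if i==0: c,ps=snap('side','s5.png')
    elif i==1: a,p=snap('wrist','w5.png')
    else: env.get_image('wrist')
    o=env.observe(); print(o['time_s'],o['position'].round(4),o['ft_force'].round(1),o['tool_rot'][:,2].round(3),round(o['grip_width'],4))
f=lambda i:cv2.resize(i,(400,300),interpolation=cv2.INTER_CUBIC)
cv2.imwrite('pics/c5.png',np.hstack([f(a[180:480,120:520]),f(c[130:250,200:360])])[:,:,::-1])
E
```

```text
8.65 [0.4813 0.1421 0.1302] [-2.7  1.2 10.4] [ 0.015  0.    -1.   ] 0.0493
8.7 [0.4813 0.1422 0.1303] [-2.7  0.3 10.9] [ 0.015  0.    -1.   ] 0.0491
8.75 [0.4813 0.1422 0.1303] [-4.   0.5 10.3] [ 0.015  0.    -1.   ] 0.0486
8.8 [0.4813 0.1422 0.1302] [-3.4  2.   9.5] [ 0.015  0.    -1.   ] 0.0488
8.85 [0.4813 0.1422 0.1303] [-3.4  1.7 10.2] [ 0.015  0.    -1.   ] 0.0491
8.9 [0.4813 0.1422 0.1303] [-3.   1.1 10. ] [ 0.015  0.    -1.   ] 0.049
8.95 [0.4813 0.1422 0.1302] [-3.6  1.4 10.7] [ 0.015  0.    -1.   ] 0.0489
9.0 [0.4813 0.1421 0.1302] [-3.   0.6 11.1] [ 0.015 -0.    -1.   ] 0.0492
9.05 [0.4813 0.1421 0.1303] [-3.4  1.2 10.1] [ 0.015 -0.    -1.   ] 0.049
9.1 [0.4813 0.1421 0.1303] [-3.5  1.2 10. ] [ 0.015  0.    -1.   ] 0.049
9.15 [0.4813 0.1421 0.1303] [-3.6  1.2 10.9] [ 0.015 -0.    -1.   ] 0.0494
9.2 [0.4813 0.1422 0.1302] [-3.1  0.6 10.3] [ 0.015  0.    -1.   ] 0.049
```

View pics/c5.png

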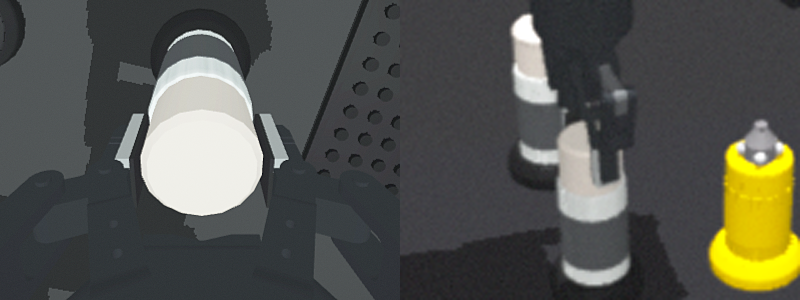

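The crop shows the cap sitting flush on the shoulder, like the capped can, with no gap. The push holds steady at about 10 N, so I'm handing in.

```bash
python3 -c "
from h import *
print(env.close_job()); o=env.observe(); print(o['time_s'],o['position'],o['ft_force'],o['grip_width'])"
```

```text
the job is handed in; nothing more can be done
None
the job is handed in; nothing more can be done
```

I gripped the larger white cap on the mat, lifted it over the uncapped can and pressed it down. The job was handed in at about 9.2 s, still gripping and pushing; no verdict was reported.

- **Click and seating:** The push peaked at about 14 N, above the 6 to 10 N expected, partly because I was a little off in x; I corrected that. It then fell to 1.7 N at about 6 mm above home. It rose again at a hard stop, at a TCP height of 0.1302 m, which matches the height predicted for fully home.
- **Last checks:** Over the last 0.6 s before hand-in the push was steady at 9.5 to 11 N, with about 3 N of sideways load left. The tool was tilted 0.015 rad and the fingers were 49 mm apart. The wrist and side pictures showed the cap flush on the shoulder.
- **Problems and disagreements:**
  - My first move was refused for missing fields.
  - The side camera disagreed with the top camera by about 6 mm in y. I used the wrist and top cameras, which agreed with each other.
  - The state could not be read after hand-in, so the final second is unconfirmed.
- **Other objects:** The capped can, jar lid, comb guard and brush were not approached. I made no separate check of them at the end.

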